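# Open the casting mould and lay the oval frame on its drawing

## Task

Swing the lid of the hinged mould up by its handle and over past vertical so that it stays open by itself, then lift the cast oval frame out of the mould. Lay the frame down flat on the paper with the oval drawn on it, covering the drawn oval and lying the same way; set it down, do not drop it. Leave the round casting on the other paper where it is.

Things in the scene. Friction and masses are not known exactly. Their poses are not given: they have to be found in the camera images.
- lid (a joint): Lid angle of a dark steel mould fixed to the bench: 0 closed, 1.57 upright, 2.1 at its stop, leaning back. Base 100 (x) x 120 (y) x 40 mm high; lid a hollow shell of the same outline, 30 mm high, 0.4 kg. Hinge line along the base's rear edge, 40 mm above the bench. It turns freely: released below about 1.2 it falls shut, above about 1.3 it falls open to the stop.
- lid_handle (a point): Middle of the lid's handle: round wooden bar 14 mm thick, 80 mm long, on two arms in front of the lid, 52 mm above the bench when closed, 31 mm gap between bar and lid. Frame turns with the lid: y along bar and hinge, x towards the hinge (away from the robot within 20 degrees when closed), z up when closed. Hinge line: 138 mm along x and -12 mm along z from here; the bar swings over it.
- casting: Pewter oval ring (straight sides, round ends), 72 mm long (x), 38 wide (y), 22 high, its bar 8 mm thick; 0.18 kg. Origin: centre of the underside. Starts hidden under the lid, loose in a pocket 76 x 42 x 6 mm deep in the base: underside 34 mm above the bench, top 16 mm above the base's flat face, long axis square to the hinge line, centre 50 mm in front of it.
- sheet_oval: White paper on cardboard, 120 (x) x 110 (y) mm, 5 mm thick in all, fixed to the bench, an oval outline 74 x 40 mm (to the middle of the line) drawn in its middle, long axis along x. Origin: centre of the underside, 5 mm below the drawing. A like sheet on the other side of the mould has a circle drawn on it and holds the round casting.
- disc: The other casting, a round pewter ring 44 mm across and 14 mm high, lying on the sheet with the drawn circle. Not to be moved. Origin at the centre of its underside.
Not all that is in view belongs to the job. What is meant by the part that bears lid is not green, purple or turquoise, and is the smaller of those in its own colour.

How it is judged:
By the outcome, as a careful person would: the job done as asked, in the order asked, and still so for the second after the job is handed in, with the robot touching nothing.
It also fails if it takes over 58 s, if anything falls off the work surface, if the arm or the gripper's body presses on something with over 40 N, if the wrist force passes 120 N, or if a joint passes its speed limit or range.

## Robot

A 7-joint arm with a two-finger parallel gripper is mounted at the origin on the work surface. World frame = base frame: x ahead of the robot, y to its left, z up, the work surface at z = 0. Lengths are in mm, angles in rad, forces in N, time in s.
With the tool pointing down it reaches from about 400 to 750 mm from the base axis. Payload 19.5 kg.
Tool frame: the origin (TCP) lies on the mounting face of the last link; the fingertips stand 173 mm ahead of it and the grasp point (between the pads) lies 155 mm ahead of it (ctrl.tip_reach is the distance from the TCP to the fingertips, in mm); z points along the fingers, y is the line along which they close (so a half turn about z gives the same grasp; the last joint's range is limited). The gripper opens to 85 mm and grips with 20 to 120 N. Pads are 22 mm wide; open, the fingers measure 114 mm over their backs; the gripper's body (76 mm by 85 mm) begins 54 mm behind the grasp point. The pads swing forward as they close: fully open they stand 13 mm farther back than shut.
Start: joints at [1.101, 0.707, -0.028, 1.485, 0.022, 0.951, -0.075], TCP at [238.547, -523.174, 404.668] pointing down, gripper open.
Joint ranges: [-2.71, 2.71], [-0.32, 2.16], [-1.57, 1.52], [0, 2.45], [-1.46, 4.6], [0, 2.02], [-2.83, 2.83]. Speed limits (rad/s): [1.89, 1.89, 2.57, 2.57, 3.01, 3.01, 3.01].

## Interface

Orientations are given as a rotation vector (axis times angle).
In Python, from plant import ctrl, grab_frame, finder gives the robot as it stands. Calls block until the motion is done:
- ctrl.movep(position, orientation): joint-space move of the TCP to a pose.
- ctrl.move_straight(position, ori=None, rate=150): straight line of the TCP; ori=None keeps the orientation; rate is the mean speed in mm/s.
- ctrl.movej(angles): joint-space move.
- ctrl.command_gripper(opening, strength=None): finger opening in mm; strength is the grip in N (None keeps the last); returns when the fingers have stopped.
- ctrl.sleep(seconds).
- ctrl.solve_ik(position, orientation): joint angles nearest the present ones, or None.
- grab_frame(name): name is "side" or "top"; returns a dict with "pixels" (384x512x3 uint8, red, green, blue), "camera_matrix" (3x3 intrinsics, pixels), "D" ([k1, k2, p1, p2, k3] as OpenCV has them; the pictures are not rectified), "eye" and "attitude" of the camera in the world. Camera axes: x right, y down, z forward; pixel columns grow to the right and rows downward; lengths in mm; the calibration is good to about 2 mm. A picture is of the moment at which its call begins. There is no depth.
A pose or a line that the arm cannot do raises ctrl.MotionError and nothing moves.
- ctrl.sign_off(): hands the job in; it is judged then, once.
Trained networks look in a picture, given as the dict that the camera call returned (one of the last four; its "shot" number tells which), for a name from the list of things; names that differ only in an ending like _2 or _b are one class to them, and where a whole thing is asked for, a point or a joint stands for the part that bears it (a point fixed in the world has none). Each returns a list of dicts, best first, with "conf" (0 to 1); they miss things now and then, are a little off and sometimes report something else, mostly with a low value. They report only what shows in the picture. A call takes as long as a camera call. They do not tell look-alikes from the thing itself.
- finder.boxes_of(picture, name): "location" ([row, column] in pixels, amid what is visible of it).
- finder.trace(picture, name): "pixels" (384x512 bool, what is visible of it) and "location" ([row, column] in pixels, amid what is visible of it).
- finder.spot_point(picture, name): "location" ([row, column] in pixels: a listed point, or the origin of a listed thing).
Readings, each from a call of its own:
- ctrl.get_time(): time.
- ctrl.get_joint_pos(): joint angles.
- ctrl.get_qd(): joint speeds.
- ctrl.get_joint_torque(): joint torques, N m.
- ctrl.get_tcp_pos(): TCP position.
- ctrl.get_eef_rot(): TCP orientation.
- ctrl.get_ft_force(): force on the tool from outside, world axes, zero at the start.
- ctrl.get_torque(): the same for the moment, N m.
- ctrl.get_opening(): finger opening in mm.
- ctrl.get_grip_force(): force on a finger pad.
Only numpy, scipy, OpenCV 4.12 (cv2) and the standard library are available. Lean on these libraries where they do the work, as an engineer would, in place of code of your own. Each camera call takes 0.05 s, during which the arm holds its last target. There are 200 camera calls.

## Working session

There is one attempt and no reset: what is moved stays moved. The work goes in short steps, each a Python script; the robot and the scene stay as the last script left them, time stands still between calls to the robot, and variables do not carry over. Pictures are saved under pics/ and viewed, at most 10 in all, crops included, and the job is handed in when it is done.

```bash
mkdir -p pics; ls
cat > h.py <<'E'
import numpy as np, cv2
from plant import ctrl, grab_frame, finder
from scipy.spatial.transform import Rotation as R
def cam(f):
    A=np.array(f["attitude"],float)
    M=A if A.shape==(3,3) else R.from_rotvec(A).as_matrix()
    return np.array(f["camera_matrix"],float),np.array(f["D"],float),np.array(f["eye"],float),M
def ray(f,rc):
    K,D,e,M=cam(f)
    u=cv2.undistortPoints(np.array([[[rc[1],rc[0]]]],float),K,D)[0,0]
    d=M@np.array([u[0],u[1],1.]); return e,d/np.linalg.norm(d)
def atz(f,rc,z):
    e,d=ray(f,rc); return e+d*(z-e[2])/d[2]
def proj(f,P):
    K,D,e,M=cam(f)
    p=(np.atleast_2d(P)-e)@M
    return cv2.projectPoints(p,np.zeros(3),np.zeros(3),K,D)[0][:,0,::-1]
def tri(f1,a,f2,b):
    e1,d1=ray(f1,a);e2,d2=ray(f2,b)
    t=np.linalg.lstsq(np.c_[d1,-d2],e2-e1,rcond=None)[0]
    p,q=e1+t[0]*d1,e2+t[1]*d2
    return (p+q)/2,np.linalg.norm(p-q)
E
python3 - <<'E'
from h import *
fs={}
for n in("top","side"):
    f=grab_frame(n);fs[n]=f
    print(n,f["eye"],f["attitude"])
    cv2.imwrite(f"pics/{n}0.png",cv2.cvtColor(f["pixels"],cv2.COLOR_RGB2BGR))
    for t in("lid","lid_handle","sheet_oval","disc","casting"):
        print(t,"box",[(np.round(d["location"],1).tolist(),round(d["conf"],2)) for d in finder.boxes_of(f,t)],
         "pt",[(np.round(d["location"],1).tolist(),round(d["conf"],2)) for d in finder.spot_point(f,t)] if t!="lid" else "")
print(ctrl.get_time())
E
```

```text
pics
top [ 276.26764256  -20.1343513  1607.10831738] [-2.13884349  2.18045802 -0.09847059]
lid box [([156.2, 254.5], 0.86), ([112.4, 310.9], 0.85), ([248.5, 177.4], 0.84), ([270.5, 366.7], 0.58)] pt 
lid_handle box [([111.9, 309.5], 0.86), ([152.2, 253.5], 0.61), ([249.0, 179.8], 0.58)] pt [([244.7, 297.5], 0.92), ([180.6, 258.5], 0.87), ([284.9, 187.0], 0.76), ([134.0, 306.3], 0.67)]
sheet_oval box [([191.3, 346.3], 0.7)] pt [([188.8, 346.8], 0.76)]
disc box [([177.6, 174.4], 0.43)] pt []
casting box [] pt []
side [232.17732017 690.48398546 684.05374551] [-0.44916095  2.69054628 -1.26465956]
lid box [([147.8, 382.0], 0.94), ([294.2, 312.1], 0.86), ([188.0, 304.4], 0.81), ([144.3, 193.7], 0.66), ([196.0, 216.7], 0.58)] pt 
lid_handle box [([192.8, 212.4], 0.92), ([294.7, 313.7], 0.92), ([147.3, 193.1], 0.9), ([149.9, 379.4], 0.84)] pt [([152.8, 219.9], 0.95), ([296.2, 370.8], 0.94), ([158.0, 414.7], 0.87), ([198.1, 245.8], 0.79), ([187.6, 333.8], 0.61)]
sheet_oval box [([153.5, 285.4], 0.68)] pt [([153.9, 286.0], 0.93), ([285.3, 193.1], 0.61)]
disc box [([283.5, 196.2], 0.75)] pt [([284.4, 195.1], 0.9)]
casting box [] pt []
1.0
```

View pics/top0.png

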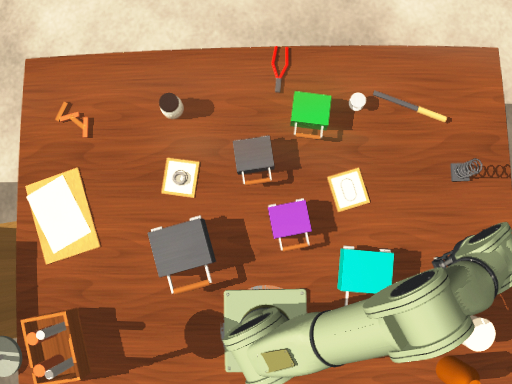

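View pics/side0.png

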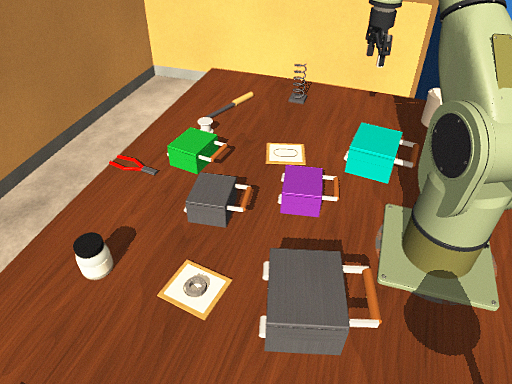

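```bash
cat > fit.py <<'E'
from h import *
from scipy.optimize import minimize
def mask_near(f,name,rc):
    L=finder.trace(f,name); L=[d for d in L if np.hypot(*(np.array(d["location"])-rc))<20]
    return L[0]["pixels"] if L else None
F={n:grab_frame(n) for n in("top","side")}
p,g=tri(F["top"],(180.6,258.5),F["side"],(198.1,245.8)); print("handle",p,g)
s,g=tri(F["top"],(188.8,346.8),F["side"],(153.9,286.)); print("sheet",s,g)
for n,rc in(("top",(180.6,258.5)),("side",(198.1,245.8))): print(n,atz(F[n],rc,52))
for n,rc in(("top",(188.8,346.8)),("side",(153.9,286.))): print(n,atz(F[n],rc,5))
Lm={"top":mask_near(F["top"],"lid",(156,254)),"side":mask_near(F["side"],"lid",(196,217))}
Sm={"top":mask_near(F["top"],"sheet_oval",(190,346)),"side":mask_near(F["side"],"sheet_oval",(153,285))}
def box(x,y,yaw,lx,ly,z0,z1):
    P=np.array([[a*lx/2,b*ly/2,z] for a in(-1,1) for b in(-1,1) for z in(z0,z1)])
    P[:,:2]=P[:,:2]@np.array([[np.cos(yaw),np.sin(yaw)],[-np.sin(yaw),np.cos(yaw)]]); return P+[x,y,0]
def rast(f,boxes,S=4):
    m=np.zeros((384*S,512*S),np.uint8)
    for b in boxes:
        q=((proj(f,b)[:,::-1]+.5)*S).astype(np.float32)
        cv2.fillConvexPoly(m,cv2.convexHull(q).astype(np.int32),1)
    return cv2.resize(m.astype(np.float32),(512,384),interpolation=cv2.INTER_AREA)
def fit(model,masks,x0,views):
    def cost(x):
        c=0
        for n in views:
            if masks[n] is None: continue
            r=rast(F[n],model(x)); t=masks[n].astype(float); c+=1-np.minimum(r,t).sum()/np.maximum(r,t).sum()
        return c
    best=min((minimize(cost,[x0[0],x0[1],y],method="Nelder-Mead",options=dict(initial_simplex=np.array([[x0[0],x0[1],y],[x0[0]+15,x0[1],y],[x0[0],x0[1]+15,y],[x0[0],x0[1],y+.15]]))) for y in x0[2]),key=lambda r:r.fun)
    return best.x,best.fun
def lidm(x):
    c,s_=np.cos(x[2]),np.sin(x[2]); off=lambda d,e=0:(x[0]+d*c-e*s_,x[1]+d*s_+e*c)
    return [box(*off(0),x[2],100,120,40,70),box(*off(-88),x[2],14,80,45,59)]+[box(*off(-68,e),x[2],40,8,48,56) for e in(-36,36)]
basem=lambda x:lidm(x)+[box(x[0],x[1],x[2],100,120,0,40)]
for v in(("top",),("side",),("top","side")):
    print("lid",v,fit(lidm,Lm,(p[0]+88,p[1],(-.2,.0,.2)),v),fit(basem,Lm,(p[0]+88,p[1],(-.2,.2)),v))
    print("sheet",v,fit(lambda x:[box(*x,120,110,0,5)],Sm,(s[0],s[1],(-.3,0,.3)),v))
ims=[]
for n,rc in(("top",(165,290)),("side",(180,250))):
    o=cv2.cvtColor(F[n]["pixels"],cv2.COLOR_RGB2BGR); o2=o.copy()
    for m in(Lm[n],Sm[n]):
        if m is not None: o2[m]=o2[m]//2+np.array([0,0,127],np.uint8)
    r,c=rc
    for a in(o,o2): ims.append(cv2.resize(a[r-60:r+60,c-80:c+80],(400,300),interpolation=cv2.INTER_CUBIC))
cv2.imwrite("pics/m1.png",np.vstack([np.hstack(ims[:2]),np.hstack(ims[2:])]))
E
python3 fit.py
```

```text
handle [477.23469421  10.46318596  45.61975863] 0.6728971043731227
sheet [ 448.18600279 -278.15851032   -0.99159032] 3.7089472361788705
top [476.08459307  10.26102274  52.        ]
side [475.12364217  17.28929854  52.        ]
top [ 449.37907274 -276.92450926    5.        ]
side [ 444.44206027 -269.77205176    5.        ]
lid ('top',) (array([5.60912058e+02, 2.64310529e+01, 1.32384553e-01]), np.float64(0.09319866487494044)) (array([5.61558452e+02, 2.65622015e+01, 1.25478333e-01]), np.float64(0.11992960107274553))
sheet ('top',) (array([ 4.47669387e+02, -2.82816667e+02,  2.89707020e-01]), np.float64(0.06978620411456238))
lid ('side',) (array([5.61805978e+02, 2.88533696e+01, 1.19410002e-01]), np.float64(0.11835431147848963)) (array([5.62593985e+02, 2.54374058e+01, 1.47769154e-01]), np.float64(0.3060618801474043))
sheet ('side',) (array([ 4.48671335e+02, -2.77127716e+02,  2.78757349e-01]), np.float64(0.06529643095644433))
lid ('top', 'side') (array([5.60779466e+02, 2.74289318e+01, 1.25659572e-01]), np.float64(0.21891522888643)) (array([5.61603560e+02, 2.63350200e+01, 1.25601861e-01]), np.float64(0.4310482062533566))
sheet ('top', 'side') (array([ 4.47687220e+02, -2.79226456e+02,  3.02831808e-01]), np.float64(0.16082421882890263))
```

View pics/m1.png

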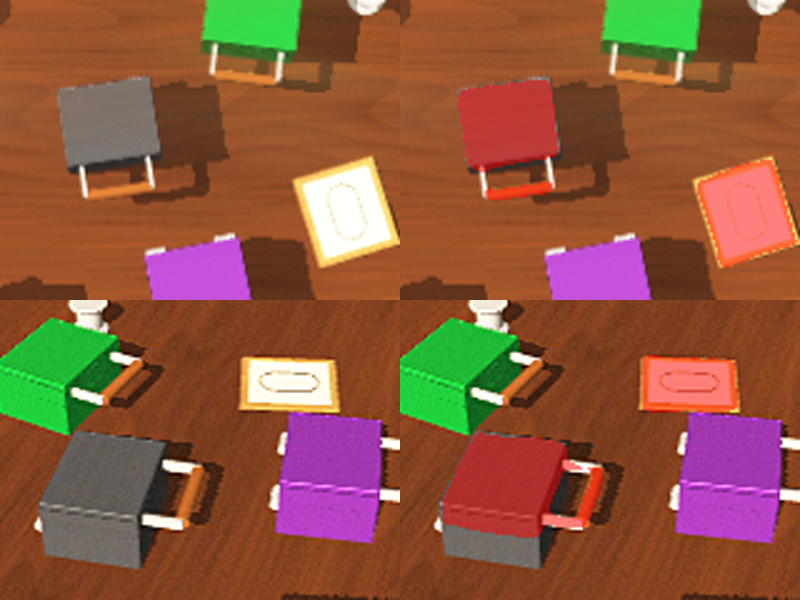

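```bash
cat >> h.py <<'E'
C=np.array([560.8,27.4]);YAW=0.126
def down(yaw_y):  # tool z down, tool y along world direction angle yaw_y
    y=np.array([np.cos(yaw_y),np.sin(yaw_y),0]);z=np.array([0,0,-1.])
    return R.from_matrix(np.c_[np.cross(y,z),y,z]).as_rotvec()
def barpos(th):
    u=np.array([np.cos(YAW),np.sin(YAW)]);H=C+50*u
    return np.r_[H+u*(-138*np.cos(th)+12*np.sin(th)),40+138*np.sin(th)+12*np.cos(th)]
UP=np.array([0,0,155.])
E
python3 - <<'E'
from h import *
print(ctrl.get_eef_rot(),down(YAW),down(YAW+np.pi))
for k in(0,np.pi):
    o=down(YAW+k)
    for th in(0,.8,1.57,1.75,1.9,2.05):
        q=ctrl.solve_ik(barpos(th)+UP,o);print(k,th,barpos(th).round(),None if q is None else np.round(q,2))
    q=ctrl.solve_ik(barpos(1.9)+UP+[0,0,90],o);print(q is not None)
E
```

```text
[-3.06986186e+00 -6.66847500e-01  3.53110907e-05] [2.07717622 2.35689273 0.        ] [ 2.35689273 -2.07717622  0.        ]
0 0 [473.  16.  52.] [-0.06  0.92 -0.08  2.02  0.3   0.21 -0.28]
0 0.8 [524.  23. 147.] [ 0.02  0.79 -0.23  1.79  0.29  0.6  -0.26]
0 1.57 [622.  35. 178.] [ 0.02  0.87 -0.27  1.38  0.26  0.92 -0.19]
0 1.75 [647.  38. 174.] [ 0.01  0.92 -0.27  1.28  0.26  0.98 -0.18]
0 1.9 [666.  41. 167.] [-0.    0.96 -0.27  1.2   0.25  1.02 -0.17]
0 2.05 [684.  43. 157.] [-0.01  1.   -0.26  1.12  0.25  1.06 -0.15]
True
3.141592653589793 0 [473.  16.  52.] [-0.27  0.96  0.31  2.02 -0.95  0.31 -2.18]
3.141592653589793 0.8 [524.  23. 147.] [-0.42  0.88  0.62  1.8  -0.75  0.72 -2.39]
3.141592653589793 1.57 [622.  35. 178.] [-0.39  0.96  0.68  1.39 -0.65  1.01 -2.59]
3.141592653589793 1.75 [647.  38. 174.] [-0.38  1.    0.68  1.29 -0.65  1.07 -2.63]
3.141592653589793 1.9 [666.  41. 167.] [-0.36  1.04  0.69  1.21 -0.66  1.11 -2.65]
3.141592653589793 2.05 [684.  43. 157.] [-0.35  1.08  0.69  1.13 -0.67  1.14 -2.68]
True
```

Run:
```python
from h import *
o=down(YAW);b=barpos(0)
ctrl.command_gripper(30,25)
ctrl.movep(b+UP+[0,0,120],o)
ctrl.move_straight(b+UP+[0,0,40],rate=200)
f=grab_frame("side");cv2.imwrite("pics/a.png",cv2.resize(cv2.cvtColor(f["pixels"],cv2.COLOR_RGB2BGR)[120:270,150:350],(800,600),interpolation=cv2.INTER_CUBIC))
print(ctrl.get_time(),ctrl.get_tcp_pos(),ctrl.get_ft_force(),proj(f,b+[0,0,22]))
```

```text
4.6 [473.75349405  16.16434093 248.01683997] [-0.21595947 -0.20919892  0.50921251] [[191.31755279 246.49774027]]
```

View pics/a.png

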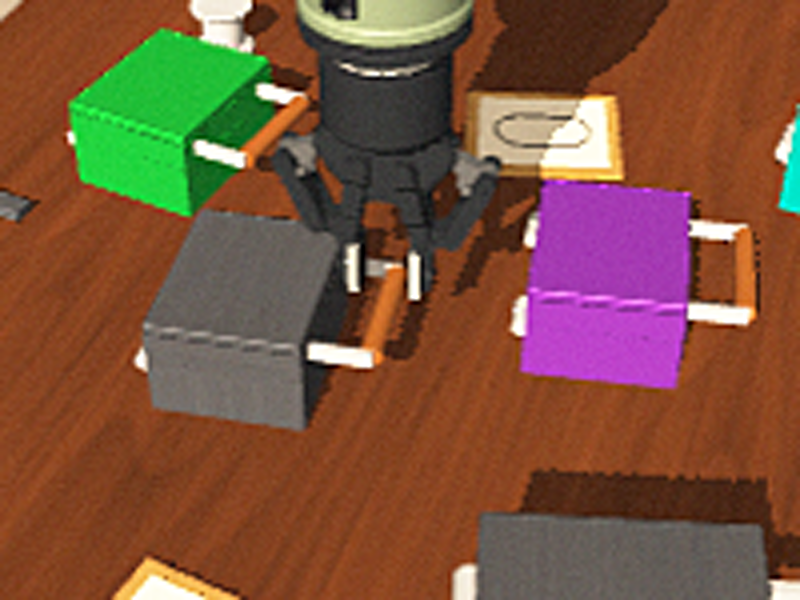

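The view shows the fingers (crop 350–430, 250–300) straddling the bar of the small grey mould, inner finger in the gap. I'll go down, grip and swing.

Run:
```python
from h import *
b=barpos(0)
ctrl.move_straight(b+UP,rate=100)
print(ctrl.get_ft_force())
ctrl.command_gripper(5,30)
print(ctrl.get_opening(),ctrl.get_grip_force(),ctrl.get_ft_force())
if 10<ctrl.get_opening()<19:
    for th in np.linspace(0,1.9,13)[1:]:
        ctrl.move_straight(barpos(th)+UP,rate=110)
        F=np.array(ctrl.get_ft_force());print(round(th,2),F.round(1),round(ctrl.get_opening(),1))
        if np.linalg.norm(F)>60: break
print(ctrl.get_time())
```

```text
[-0.19995485  0.6833828   1.15678004]
12.953657311768836 32.24769473075867 [10.5062413  -0.77769558  0.45172308]
0.16 [13.6  0.3 -6. ] 13.0
0.32 [ 18.6   1.2 -11.5] 12.5
0.48 [ 25.    1.1 -18.6] 13.0
0.63 [ 24.4   2.9 -23.5] 12.8
0.79 [ 16.9   1.5 -20.6] 12.9
0.95 [  6.3   1.2 -12.4] 12.8
1.11 [-4.   1.3  5.8] 13.3
1.27 [-3.6 -0.4 11.5] 12.6
1.42 [-0.5  0.8  8. ] 13.1
1.58 [0.7 1.3 6.1] 12.8
1.74 [1.  0.8 6.2] 12.8
1.9 [1.1 1.2 1.1] 12.7
9.6333
```

Run:
```python
from h import *
ctrl.command_gripper(40)
p=np.array(ctrl.get_tcp_pos())
ctrl.move_straight(p+[0,0,90],rate=200)
ctrl.movep([480,-150,400],down(YAW+np.pi/2-.0) if ctrl.solve_ik([480,-150,400],down(YAW+np.pi/2)) is not None else down(YAW))
ims=[];F={}
for n,(r,c) in(("top",(165,290)),("side",(180,250))):
    f=grab_frame(n);F[n]=f
    for t in("lid_handle","casting","sheet_oval"):
        print(n,t,[(np.round(d["location"],1).tolist(),round(d["conf"],2)) for d in finder.spot_point(f,t)])
    ims.append(cv2.resize(cv2.cvtColor(f["pixels"],cv2.COLOR_RGB2BGR)[r-70:r+50,c-80:c+80],(400,300),interpolation=cv2.INTER_CUBIC))
    print("expected",proj(f,np.r_[C,34]),proj(f,[*C,50]))
cv2.imwrite("pics/b.png",np.hstack(ims))
np.save("F.npy",F,allow_pickle=True)
print(ctrl.get_time(),ctrl.get_joint_pos())
```

```text
top lid_handle [([243.4, 300.0], 0.96), ([135.3, 306.4], 0.72), ([308.5, 365.6], 0.65), ([104.4, 244.5], 0.58), ([284.5, 190.5], 0.58)]
top casting []
top sheet_oval []
expected [[155.40278087 252.85174914]] [[154.5146733  252.68600022]]
side lid_handle [([188.0, 335.2], 0.97), ([157.4, 411.4], 0.92), ([292.9, 371.9], 0.88), ([155.1, 158.2], 0.67), ([150.7, 221.6], 0.65)]
side casting [([202.4, 211.8], 0.61)]
side sheet_oval [([155.2, 283.7], 0.69)]
expected [[198.56209473 213.14624543]] [[193.85466742 212.76375047]]
12.4167 [ 0.63394797  0.68312385 -0.72649873  1.7377796   0.54831738  0.93452982
  1.37910734]
```

View pics/b.png

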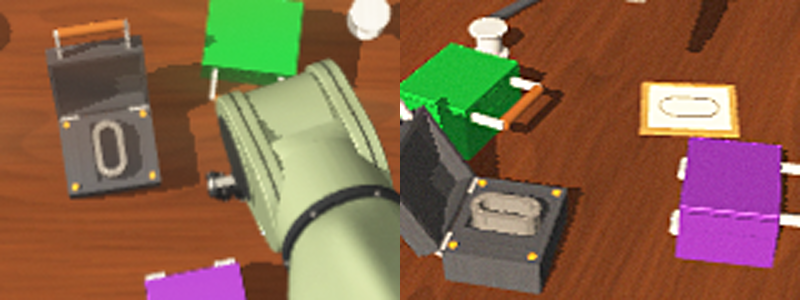

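```bash
cat > ref.py <<'E'
from h import *
from scipy.optimize import minimize
from scipy.ndimage import map_coordinates
def stad(L,W,n=60):
    a=np.linspace(-np.pi/2,np.pi/2,n//3);r=W/2;h=(L-W)/2
    e=np.c_[h+r*np.cos(a),r*np.sin(a)];t=np.linspace(h,-h,n//3)
    P=np.r_[e,np.c_[t,0*t+r],-e,np.c_[-t,0*t-r]];return P
def place(P,x,z):
    c,s=np.cos(x[2]),np.sin(x[2]);return np.c_[P@np.array([[c,s],[-s,c]])+x[:2],np.full(len(P),float(z))]
def nm(cost,x0): 
    return min((minimize(cost,x0+d,method="Nelder-Mead",options=dict(initial_simplex=[x0+d,x0+d+[4,0,0],x0+d+[0,4,0],x0+d+[0,0,.08]])) for d in(np.zeros(3),np.array([2,2,.05]),np.array([-2,-2,-.05]))),key=lambda r:r.fun)
def fit_oval(frames,gray,x0,views):
    S={}
    for n in views:
        g=cv2.GaussianBlur(gray[n].astype(np.float32),(0,0),.7);S[n]=cv2.morphologyEx(g,cv2.MORPH_BLACKHAT,np.ones((7,7)))
    P=stad(74,40,90)
    r=nm(lambda x:-sum(map_coordinates(S[n],proj(frames[n],place(P,x,5)).T,order=1).mean() for n in views),np.array(x0,float));return r.x,r.fun
def fit_ring(frames,masks,x0,views,z0,z1):
    P=stad(72,38)
    def cost(x):
        c=0
        for n in views:
            q=((proj(frames[n],np.r_[place(P,x,z0),place(P,x,z1)])[:,::-1]+.5)*8).astype(np.float32)
            m=np.zeros((384*8,512*8),np.uint8);cv2.fillConvexPoly(m,cv2.convexHull(q).astype(np.int32),1)
            m=cv2.resize(m.astype(np.float32),(512,384),interpolation=cv2.INTER_AREA);t=masks[n]
            c+=1-np.minimum(m,t).sum()/np.maximum(m,t).sum()
        return c
    r=nm(cost,np.array(x0,float));return r.x,r.fun
def hullmask(m):
    c=max(cv2.findContours(m.astype(np.uint8),cv2.RETR_EXTERNAL,cv2.CHAIN_APPROX_NONE)[0],key=len)
    return cv2.drawContours(np.zeros(m.shape,np.uint8),[c],-1,1,-1).astype(float)
E
python3 - <<'E'
from ref import *
F=np.load("F.npy",allow_pickle=True).item()
g={n:cv2.imread(f"pics/{n}0.png",0) for n in F}
for v in(("top",),("side",),("top","side")): print("oval",v,fit_oval(F,g,[448,-279,.29],v))
M={}
for n,rc in(("top",(154,254)),("side",(196,213))):
    L=finder.trace(F[n],"casting");print(n,[(d["location"],d["conf"],d["pixels"].sum()) for d in L])
    L=[d for d in L if np.hypot(*(np.array(d["location"])-rc))<12]
    if L:M[n]=hullmask(L[0]["pixels"])
for v in [(n,) for n in M]+[tuple(M)]: print("ring",v,fit_ring(F,M,[*C,YAW],v,40,56))
for yw in(YAW,.29):
  for k in(0,np.pi):
    x,y=(C if yw==YAW else(448,-279))
    q=ctrl.solve_ik([x,y,200],down(yw+np.pi/2+k));print(yw,k,None if q is None else np.round(q,2))
print(ctrl.tip_reach,ctrl.get_opening())
E
```

```text
oval ('top',) (array([ 4.48054659e+02, -2.81479385e+02,  2.60095798e-01]), np.float64(-7.638082981109619))
oval ('side',) (array([ 4.48503865e+02, -2.77496441e+02,  3.35974373e-01]), np.float64(-35.043701171875))
oval ('top', 'side') (array([ 4.48208811e+02, -2.77689742e+02,  3.26651018e-01]), np.float64(-39.4566764831543))
top [([154.3, 259.3], 0.42, np.int64(180))]
side [([195.4, 214.7], 0.84, np.int64(392))]
ring ('top',) (array([5.60163184e+02, 2.44217436e+01, 1.60661942e-01]), np.float64(0.06694759332898093))
ring ('side',) (array([5.60478719e+02, 2.96575748e+01, 9.02508446e-02]), np.float64(0.05271861096893582))
ring ('top', 'side') (array([5.61153364e+02, 2.57822837e+01, 1.41545597e-01]), np.float64(0.2459106548559271))
0.126 0 [ 0.15  1.03 -0.51  1.7   0.79  0.63  0.88]
0.126 3.141592653589793 [-0.56  1.28  1.07  1.72 -1.32  1.05 -0.42]
0.29 0 [ 0.77  1.01 -0.53  1.82  0.91  0.57  1.51]
0.29 3.141592653589793 [ 0.46  0.97  0.06  1.83 -0.15  0.35 -0.64]
173.4 39.977094443489726
```

Run:
```python
from h import *
o=down(YAW+np.pi/2);P=np.array([560.5,27.2,216.5])
ctrl.command_gripper(62,40)
ctrl.movep(P+[0,0,110],o)
ctrl.move_straight(P+[0,0,25],rate=200)
ctrl.move_straight(P,rate=60)
print(ctrl.get_tcp_pos(),ctrl.get_ft_force())
ctrl.command_gripper(20,40)
print(ctrl.get_opening(),ctrl.get_grip_force(),np.round(ctrl.get_ft_force(),1))
```

```text
[560.52511785  27.30117046 216.46478204] [ 0.65918217 -0.95683481 -0.44129864]
36.86242930486576 40.52826404571533 [-1.1 -0.2  5.8]
```

Run:
```python
from h import *
P=np.array(ctrl.get_tcp_pos());T=np.array([448.3,-279.5,P[2]-29])
ctrl.move_straight(P+[0,0,15],rate=60)
ctrl.move_straight(P+[0,0,100],rate=200)
print(ctrl.get_opening(),np.round(ctrl.get_ft_force(),1))
o=down(.295+np.pi/2)
ctrl.movep(T+[0,0,110],o)
ctrl.move_straight(T+[0,0,25],rate=150)
F={};ims=[]
for n,(r,c) in(("top",(190,346)),("side",(145,285))):
    f=grab_frame(n);F[n]=f
    ims.append(cv2.resize(cv2.cvtColor(f["pixels"],cv2.COLOR_RGB2BGR)[r-30:r+30,c-40:c+40],(400,300),interpolation=cv2.INTER_CUBIC))
cv2.imwrite("pics/c.png",np.hstack(ims));np.save("F2.npy",F,allow_pickle=True)
from ref import *
L=finder.trace(F["side"],"casting");print([(d["location"],d["conf"],d["pixels"].sum()) for d in L])
if L:
    print(fit_ring(F,{"side":hullmask(L[0]["pixels"])},[448,-279,.295],("side",),30,52))
print(ctrl.get_time(),ctrl.get_tcp_pos(),ctrl.get_opening())
```

```text
36.96039205339337 [-0.8 -0.3 -3.2]
[([145.1, 281.4], 0.74, np.int64(211))]
(array([ 470.64161529, -275.56095501,   -1.31781343]), np.float64(0.3835490487304618))
18.2917 [ 448.49888257 -279.57294843  213.84706044] 36.754266378415494
```

View pics/c.png

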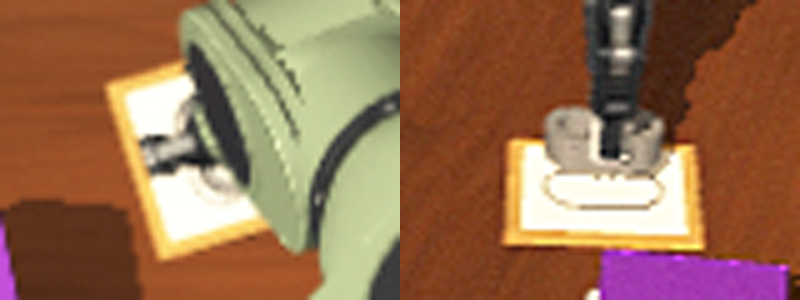

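Run:
```python
from h import *
T=np.array([448.3,-279.5,0])
f0=ctrl.get_ft_force()[2]
ctrl.move_straight(T+[0,0,192],rate=80)
for z in np.arange(190,184.4,-.5):
    ctrl.move_straight(T+[0,0,z],rate=20)
    fz=ctrl.get_ft_force()[2];print(z,round(ctrl.get_tcp_pos()[2],1),round(fz-f0,1))
    if fz-f0>4: break
ctrl.command_gripper(62)
p=np.array(ctrl.get_tcp_pos());ctrl.move_straight(p+[0,0,40],rate=100);ctrl.move_straight(p+[0,0,150],rate=200)
ctrl.movep([440,60,400],down(.295+np.pi/2))
F={};ims=[]
from ref import *
M={}
for n,(r,c) in(("top",(190,346)),("side",(150,285))):
    f=grab_frame(n);F[n]=f
    ims.append(cv2.resize(cv2.cvtColor(f["pixels"],cv2.COLOR_RGB2BGR)[r-30:r+30,c-40:c+40],(400,300),interpolation=cv2.INTER_CUBIC))
    L=finder.trace(f,"casting");print(n,[(d["location"],d["conf"],d["pixels"].sum()) for d in L])
    L=[d for d in L if np.hypot(*(np.array(d["location"])-(r,c)))<20]
    if L:M[n]=hullmask(L[0]["pixels"])
for n in M: print(n,fit_ring(F,M,[448,-279,.295],(n,),5,27))
cv2.imwrite("pics/d.png",np.hstack(ims));print(ctrl.get_time())
```

```text
190.0 190.1 -0.6
189.5 189.6 -0.2
189.0 189.0 -1.2
188.5 188.5 0.1
188.0 188.0 1.3
187.5 188.0 13.5
top [([184.8, 350.9], 0.66, np.int64(62))]
side [([149.7, 284.8], 0.74, np.int64(275))]
top (array([ 4.49492111e+02, -2.80280407e+02,  2.33759099e-01]), np.float64(0.7590478503764877))
side (array([ 4.50052502e+02, -2.76846177e+02,  1.96962624e-01]), np.float64(0.056542722386750066))
23.3167
```

View pics/d.png

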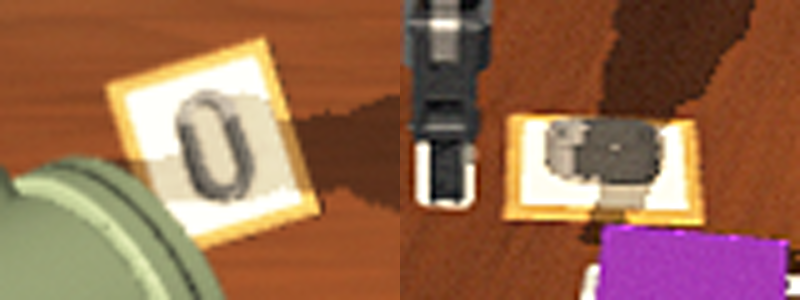

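Run:
```python
from ref import *
ctrl.movej([1.101,0.707,-0.028,1.485,0.022,0.951,-0.075])
F={};A={};M={};ims=[]
for n,(r,c) in(("top",(190,346)),("side",(150,285))):
    fr=[grab_frame(n) for _ in range(4)];F[n]=fr[-1]
    a=np.mean([f["pixels"] for f in fr],0);A[n]=a
    L=finder.trace(fr[-1],"casting");print(n,[(np.round(d["location"]),round(d["conf"],2),d["pixels"].sum()) for d in L])
    # grey (non-white) pixels inside the sheet's white area
    X=proj(F[n],place(np.array([[-45,-38],[45,-38],[45,38],[-45,38]]),[448.3,-279.5,.295],5))[:,::-1]
    roi=cv2.fillConvexPoly(np.zeros((384,512),np.uint8),cv2.convexHull(X.astype(np.float32)).astype(np.int32),1)
    m=(a.mean(2)<175)&(roi>0);print(m.sum());M[n]=hullmask(m)
    b=cv2.imread(f"pics/{n}0.png")
    for k in(b,cv2.cvtColor(a.astype(np.uint8),cv2.COLOR_RGB2BGR)): ims.append(cv2.resize(k[r-23:r+23,c-30:c+30],(390,300),interpolation=cv2.INTER_CUBIC))
cv2.imwrite("pics/e.png",np.vstack([np.hstack(ims[:2]),np.hstack(ims[2:])]))
for v in(("top",),("side",)): print(v,fit_ring(F,M,[448,-279,.295],v,5,27))
print(ctrl.get_time())
```

```text
top [(array([188., 351.]), 0.66, np.int64(228))]
60
side [(array([151., 284.]), 0.49, np.int64(286))]
251
('top',) (array([ 4.49126186e+02, -2.75995213e+02,  1.83749577e-01]), np.float64(0.8870565325868679))
('side',) (array([ 4.49042299e+02, -2.74420215e+02,  2.51709658e-01]), np.float64(0.08750681942171301))
26.025
```

View pics/e.png

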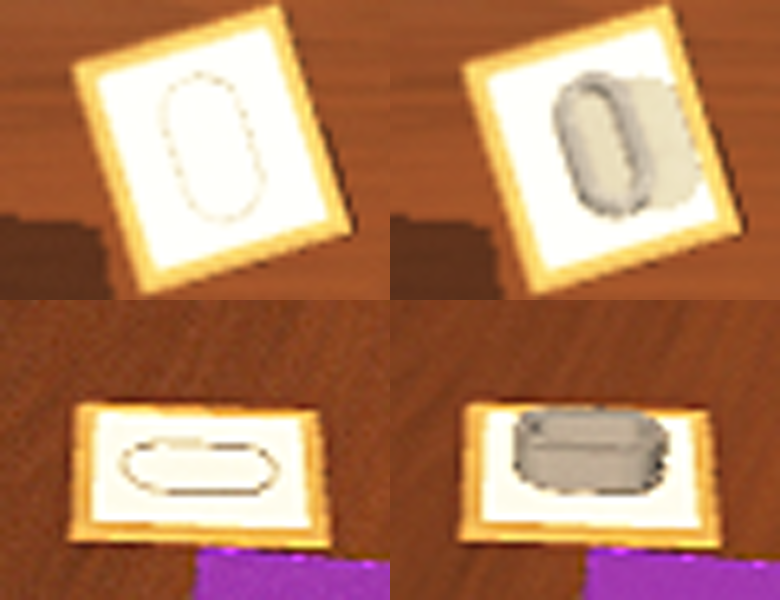

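Run:
```python
from ref import *
F={};M={}
for n in("top","side"):
    f=grab_frame(n);F[n]=f
    if n=="top":
        a=f["pixels"].astype(float);v=a.mean(2)
        L=finder.trace(f,"casting")[0]["pixels"]; m=L
        for t in(150,165,180,195):
            print(t,(L&(v<t)).sum())
    else: m=finder.trace(f,"casting")[0]["pixels"]
    M[n]=hullmask(m)
    print(n,fit_ring(F,M,[448,-279,.295],(n,),5,27))
a=F["top"]["pixels"][174:204,334:366].mean(2).astype(int)
print("\n".join(" ".join(f"{x:3d}" for x in r) for r in a))
for d in(0,2,-2):
    print(d,proj(F["top"],place(stad(72,38),[448.3,-279.5+d,.295],27)).mean(0),proj(F["top"],place(stad(74,40),[448.3,-279.5+d,.295],5)).mean(0))
```

```text
150 10
165 20
180 46
195 89
top (array([ 4.51188120e+02, -2.77076710e+02,  2.34207282e-01]), np.float64(0.5721145079924634))
side (array([ 4.53320063e+02, -2.76979498e+02,  2.97235878e-01]), np.float64(0.11248246844319776))
120 143 158 174 190 190 189 192 200 208 218 231 241 248 253 253 253 253 254 254 253 253 254 252 219 190 192 106  86  89  89  90
178 187 187 188 189 198 208 218 237 245 251 253 253 253 253 254 254 254 254 254 253 254 254 254 233 197 194 130  89  92  92  94
187 191 201 212 221 237 245 251 254 253 254 254 253 253 253 254 253 254 254 254 254 254 254 254 246 208 194 164  80  89  92  92
216 232 242 248 253 254 253 254 254 253 253 252 249 246 251 252 253 254 254 254 253 253 254 254 249 212 194 194 106  91  94  93
250 254 253 253 254 254 254 254 254 253 247 216 188 188 189 210 241 251 252 252 238 249 252 252 254 232 196 194 130  91  95  97
254 253 253 253 254 254 254 253 252 243 203 183 177 173 186 199 193 203 212 215 216 217 218 219 251 241 203 192 163  77  91  92
254 254 254 254 254 254 253 250 216 181 195 170 145 126 136 168 186 189 197 211 217 218 219 220 220 197 191 
[... 2436 characters left out ...]
254 254 254 254
154 195 193 236 253 254 254 253 253 254 254 254 252 243 228 228 202 211 239 243 252 254 254 254 254 254 254 254 253 252 250 249
143 187 193 215 248 254 253 253 254 254 254 254 254 254 252 251 247 248 253 254 254 254 254 254 254 252 251 249 241 229 214 198
116 169 192 198 244 254 254 254 254 254 254 254 253 253 254 254 254 254 254 254 254 254 252 251 249 233 226 200 191 194 196 198
104 157 190 192 235 253 254 254 254 254 254 254 254 254 254 254 254 254 253 252 251 249 235 225 202 191 193 192 191 179 180 175
0 [188.37169511 348.65607879] [189.12171014 347.58759533]
2 [188.383946  348.0411779] [189.13384089 346.98083885]
-2 [188.35944722 349.27085865] [189.10958188 348.19423582]
```

Run:
```python
import cv2,numpy as np
b=cv2.imread("pics/top0.png").mean(2)
f=__import__("h").grab_frame("top")["pixels"].mean(2)
c=np.arange(338,348)
l=[];e=[]
for r in range(182,198):
    w=np.clip(252-b[r,338:350],0,None);w=w*(w>2);l.append((w*np.arange(338,350)).sum()/w.sum() if w.sum() else np.nan)
    k=338+np.argmax(f[r,338:350]<235); fr=np.clip((253-f[r,k-1:k+1])/90,0,1).sum(); e.append(k+.5-fr)
l=np.array(l);e=np.array(e);print(l.round(1));print(e.round(1));print("edge-line px",np.nanmedian(e-l))
print(b[186:192,338:362].astype(int))
```

```text
[340.8 340.6 340.6 340.6 340.7 341.1 341.6 341.7 342.2 342.5 342.7 343.1
 343.5 343.7 344.1 344.7]
[341.1 340.7 340.5 340.6 340.8 341.  341.4 341.6 342.  342.4 342.5 342.9
 343.4 343.6 343.9 344.4]
edge-line px -0.1457850020349838
[[253 253 247 239 252 253 253 253 254 253 253 253 253 253 253 240 246 253
  254 254 254 254 254 249]
 [253 253 249 223 245 253 253 253 253 253 253 253 253 253 253 248 219 251
  254 254 254 254 254 254]
 [253 253 253 247 245 253 253 253 253 253 253 253 254 253 253 254 238 251
  254 254 254 254 254 254]
 [253 253 253 247 238 252 253 253 253 253 253 253 253 253 253 254 230 247
  253 253 253 254 254 254]
 [253 253 253 250 223 245 253 253 253 253 253 253 253 253 253 253 248 238
  252 253 253 254 254 254]
 [254 253 253 253 246 245 253 253 253 253 253 253 253 253 253 253 254 235
  251 253 254 254 254 254]]
```

```bash
python3 -c "
from plant import ctrl
print(ctrl.get_time(),ctrl.sign_off())"
```

```text
the job is handed in; nothing more can be done
26.275 None
```

The job is handed in at 26.3 s: the lid stands open by itself, and the oval frame was set down flat on the drawn oval, about 1.5 mm off centre and lying the same way; the arm kept clear of the round casting, though I did not measure it again at the end.

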